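# Match the two screw lids to the lug nut jars

### The arm

A 6-joint arm with a two-finger parallel gripper is mounted at the origin on the work surface. World frame = base frame: x ahead of the robot, y to its left, z up, the work surface at z = 0. Lengths are in m, angles in rad, forces in N, time in s.
With the tool pointing down it reaches from about 0.325 to 0.775 m from the base axis. Payload 9.3 kg.
Tool frame: the origin (TCP) lies midway between the tips of the shut fingers; the grasp point (between the pads) lies 19 mm behind it (arm.grip_point_offset is the distance from the TCP to the grasp point, in m); z points along the fingers, y is the direction in which the jaws open and shut (so a half turn about z gives the same grasp; the last joint's range is limited). The gripper opens to 85 mm and grips with 20 to 120 N. Pads are 22 mm wide; open, the fingers measure 114 mm over their backs; the gripper's body (76 mm by 85 mm) begins 54 mm behind the grasp point. The pads swing forward as they close: fully open they stand 13 mm farther back than shut.
Start: joints at [-1.495, 0.259, 0.021, 1.334, 0, 1.418], TCP at [0.125, -0.536, 0.231] pointing down, gripper open.
Joint ranges: [-3.04, 3.04], [-0.91, 1.82], [-1.04, 1.36], [-1.92, 1.95], [-1.52, 1.45], [-3.14, 3.14]. Speed limits (rad/s): [2.22, 2.22, 2.79, 3.14, 3.14, 3.14].

### API

Orientations are given as a unit quaternion [x, y, z, w].
In Python, from station import arm gives the robot as it stands. Calls block until the motion is done:
- arm.reach(position, orientation): joint-space move of the TCP to a pose.
- arm.move_straight(position, attitude=None, rate=0.15, until_force=None): straight line of the TCP; attitude=None keeps the orientation; rate is the mean speed in m/s. With until_force (N) it stops when the force on the tool has changed by that much, and returns True; else False.
- arm.move_joints(angles): joint-space move.
- arm.open() and arm.close(effort=None): open the fingers fully, or close them until they stop; effort is the grip in N (None keeps the last).
- arm.dwell(seconds).
- arm.inverse_kinematics(position, orientation): joint angles nearest the present ones, or None.
- arm.get_image(name): name is "side" or "top" or "wrist"; returns (picture, depth): 420x560x3 uint8, red, green, blue; 420x560 float32, m along the optical axis (not along the pixel's ray), 0 where there is no reading.
- arm.camera_info(name): a dict with "intrinsics" (3x3 intrinsics, pixels), "R" (3x3) and "t" (3): a world point X has camera coordinates R X + t. Camera axes: x right, y down, z forward; pixel columns grow to the right and rows downward; lengths in m; the calibration is good to about 2 mm. A picture is of the moment at which its call begins: read the wrist's pose just before it. camera_info takes no time and is no camera call; for the wrist camera it gives the pose at the moment of the call.
A pose or a line that the arm cannot do raises arm.Unreachable and nothing moves.
- arm.sign_off(): hands the job in, once; it reports no verdict.
Readings, each from a call of its own:
- arm.read_time_s(): time.
- arm.read_joint_positions(): joint angles.
- arm.read_qd(): joint speeds.
- arm.read_effort(): joint torques, N m.
- arm.read_eef_pos(): TCP position.
- arm.read_tcp_rot(): TCP orientation.
- arm.read_force(): force on the tool from outside, world axes, zero at the start.
- arm.read_moment(): the same for the moment, N m.
- arm.read_opening(): finger opening in m.
Only numpy, scipy, OpenCV 4.12 (cv2) and the standard library are available. Lean on these libraries where they do the work, as an engineer would, in place of code of your own. Each camera call takes 0.05 s, during which the arm holds its last target.

### The job

Close both open clear jars of lug nuts in the steel caddy. The two orange lids look alike but have different threads, so try them on the jars until you find which belongs on which, and screw each clockwise fully home on its own jar, so that its grip bar ends in line with the two jars. Leave the other things on the shelf where they are.

Things in the scene. Friction and masses are not known exactly. Their poses are not given: they have to be found in the camera images.
- caddy: Dark steel caddy, 130 x 300 mm, walls 34 mm tall, fixed to the shelf. Two open clear jars of lug nuts (102 mm wide, 122 mm tall) stand fixed in it along its y axis, 154 mm apart; they cannot turn or lift. Each jar has a different thread; which lid fits which jar changes. Origin under its centre, z up.
- jar_left_rim (a point): Mouth centre, at rim height, of the jar on the caddy's +y side; axes as the caddy's. Neck 76 mm wide, tapering to 68 at the rim; ribs out to 87 mm. To start a lid, hold it level with its bar 40 degrees counter-clockwise (from above) of this y axis, within 10 degrees, centred to 2 mm, and lower. The matching lid drops onto its thread, lid point 12 to 13 mm above this one.
- jar_right_rim (a point): The same on the caddy's -y side. A wrong lid rides on the ribs at any angle, lid point 17 mm or more above this one, and lifts straight off. The matching lid, turned clockwise, sinks 4 mm evenly over 40 degrees and is then home: underside on the rim, bar in line with this y axis, lid point 8.5 mm above this one; hard stop 6 degrees later.
- lid_a_center (a point): Orange screw lid, round, 103 mm wide, 59 mm tall, about 110 g, lying rim-down. Skirt and disc 24 mm tall; above them an upright bar through the centre, 76 mm long, 22 mm wide, 35 mm tall, to be pinched across its width from above. Point: on the axis, 29.5 mm above the underside (half-way up). x along the bar, z up; half a turn makes no difference.
- lid_b_center (a point): The other orange screw lid: same size, look, bar, point and axes as the first; only the thread inside the skirt (21 mm deep) differs. Each lid fits just one of the two jars.
- torque_stick: red torque stick, steel bar 205 mm long, 28 mm thick, lying on the shelf; bystander. Origin under its middle.
- socket_adapter: silver socket adapter, 34 mm diameter, 64 mm tall, standing; bystander. Origin under its middle.
- pry_tool: black plastic hubcap pry tool, flat, 208 mm long; bystander. Origin under its middle.
- tread_gauge: squat aluminium tire tread gauge, 62 x 26 x 24 mm; bystander. Origin under its middle.
- spray_can: yellow spray can, 66 mm diameter, 190 mm tall, standing; bystander. Origin under its middle.
- grease_jar: closed grease jar with black cap and green label, 80 mm diameter, 85 mm tall, standing; bystander. Origin under its middle.
Not all that is in view belongs to the job. Leave any purple look-alike of the part that bears lid_b_center alone. Leave any turquoise look-alike of the part that bears lid_a_center alone.

How it is judged:
By the outcome, as a careful person would: the job done as asked, in the order asked, and still so for the second after the job is handed in, with the robot touching nothing.
It also fails if it takes over 70 s, if anything falls off the work surface, if the arm or the gripper's body presses on something with over 40 N, if the wrist force passes 120 N, or if a joint passes its speed limit or range.

## Working session

There is one attempt and no reset: what is moved stays moved. The work goes in short steps, each a Python script; the robot and the scene stay as the last script left them, time stands still between calls to the robot, and variables do not carry over. Pictures are saved under pics/ and viewed, and the job is handed in when it is done.

```bash
mkdir -p pics; ls; python3 - <<'E'
from station import arm
import cv2,numpy as np
for n in ["top","side"]:
    im,d=arm.get_image(n); cv2.imwrite(f"pics/{n}0.png",im[:,:,::-1]); np.save(f"pics/{n}0.npy",d)
    c=arm.camera_info(n); print(n,c["intrinsics"],c["R"],c["t"])
print(arm.read_time_s(),arm.read_opening(),arm.grip_point_offset,arm.read_tcp_rot(),arm.read_force())
E
```

```text
pics
top [[501.58265326   0.         274.41533884]
 [  0.         501.58265326 209.92282389]
 [  0.           0.           1.        ]] [[-0.02998083 -0.99954112  0.00432487]
 [-0.9978489   0.02967715 -0.05845373]
 [ 0.05829856 -0.00606806 -0.99828075]] [0.00969285 0.50123871 1.53146931]
side [[489.51038299   0.         281.29919655]
 [  0.         489.51038299 211.74854993]
 [  0.           0.           1.        ]] [[-0.66707706 -0.74478666  0.01735019]
 [-0.42927626  0.36524371 -0.82602599]
 [ 0.60887609 -0.55847101 -0.56336493]] [0.3263962  0.27062442 1.08731277]
0.1 0.08521469890834654 0.0187 [ 9.93465844e-01  1.14128080e-01  3.11906791e-05 -6.29921620e-04] [-0.10963521  0.71544834  0.1712083 ]
```

View pics/top0.png

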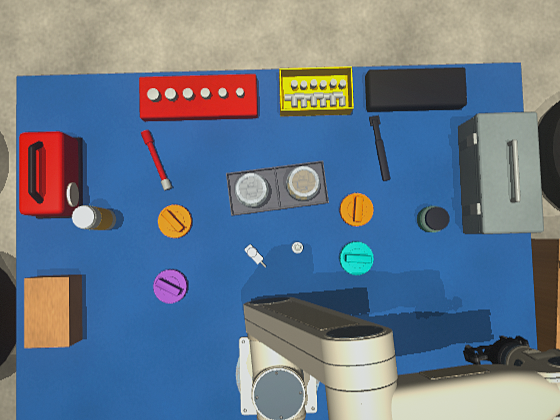

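View pics/side0.png

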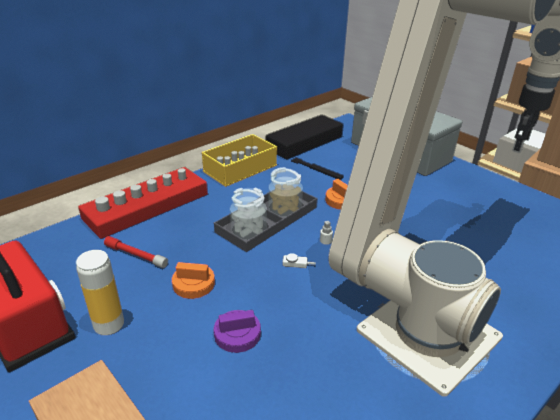

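```bash
python3 - <<'E'
import cv2,numpy as np
im=cv2.imread("pics/top0.png")
a=[im[185:255,135:225],im[175:245,315:405],im[150:225,215:335]]
a=[cv2.resize(x,None,fx=f,fy=f,interpolation=cv2.INTER_CUBIC) for x,f in zip(a,(4,4,6))]
cv2.imwrite("pics/cropab.png",np.hstack(a[:2])); cv2.imwrite("pics/cropc.png",a[2])
E
```

```text
(no output)
```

View pics/cropab.png

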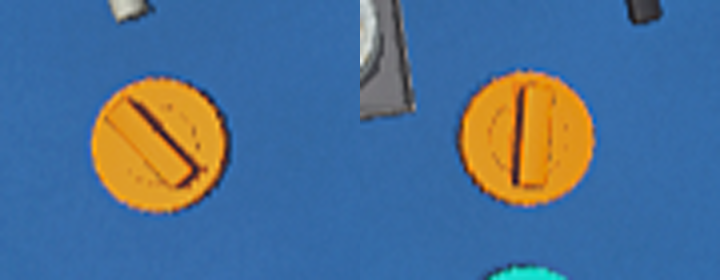

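View pics/cropc.png

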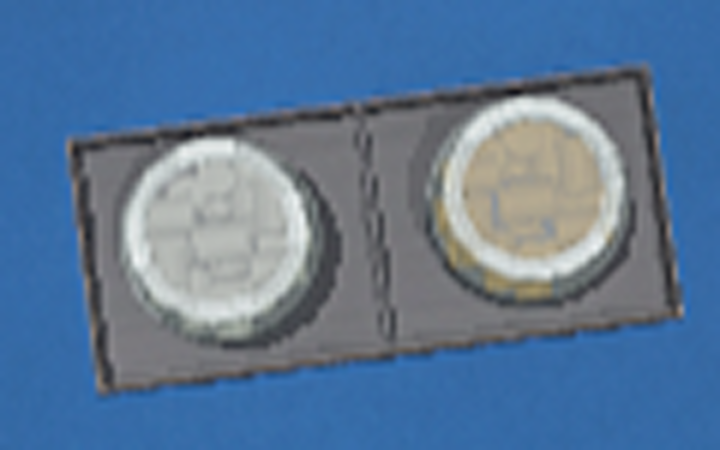

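```bash
cat > h.py <<'E'
from station import arm
import cv2,numpy as np
from scipy.spatial.transform import Rotation as Rn
def topl(uv,z,c):
    "pixel(s) -> world at height z"
    K,R,t=map(np.array,(c["intrinsics"],c["R"],c["t"]))
    uv=np.atleast_2d(uv); r=np.c_[uv,np.ones(len(uv))]@np.linalg.inv(K).T@R
    o=-R.T@t
    return o+r*((z-o[2])/r[:,2])[:,None]
def proj(X,c):
    K,R,t=map(np.array,(c["intrinsics"],c["R"],c["t"]))
    p=(np.atleast_2d(X)@R.T+t)@K.T; return p[:,:2]/p[:,2:]
def down(yaw):
    "tool down; jaw axis y at world angle yaw: tool y dir=(cos yaw,sin yaw)"
    # z=(0,0,-1), y=(c,s,0), x=y x z
    y=np.array([np.cos(yaw),np.sin(yaw),0]);z=np.array([0,0,-1.]);x=np.cross(y,z)
    return Rn.from_matrix(np.c_[x,y,z]).as_quat()
def orange(im):
    h=cv2.cvtColor(im,cv2.COLOR_RGB2HSV)
    return cv2.inRange(h,(8,150,80),(22,255,255))
def snap(n,tag):
    c=arm.camera_info(n); im,d=arm.get_image(n)
    cv2.imwrite(f"pics/{tag}.png",im[:,:,::-1]); np.save(f"pics/{tag}.npy",d); return im,d,c
E
python3 - <<'E'
from h import *
c=arm.camera_info("top"); im=cv2.imread("pics/top0.png")[:,:,::-1].copy()
q=np.array([(72,140),(650,68),(680,315),(105,388)])/6+[215,150]-0.4
P=topl(q,.034,c); print(P, P.mean(0))
print(np.linalg.norm(np.diff(P,axis=0),axis=1))
v=(P[0]-P[1]+P[3]-P[2]); yaw=np.arctan2(v[1],v[0]); print("caddy y axis angle deg",np.degrees(yaw))
u=np.array([np.cos(yaw),np.sin(yaw)])
for s in (1,-1): print(P.mean(0)[:2]+s*.077*u)
for ctr,bar in (((212.5,0),None),):pass
m=orange(im)
n,l,st,ce=cv2.connectedComponentsWithStats(m)
for i in range(1,n):
    if st[i,4]>300: print(st[i],ce[i],topl(ce[i],.024,c))
# bars: ends in crops
for e in [((116,111),(188,178)),((532-360,85),(534-360,186))]: pass
e1=np.array([(118,112),(184,178)])/4+[135,185]; e2=np.array([(537-360,86),(532-360,186)])/4+[315,175]
for e in (e1,e2):
    Q=topl(e,.059,c); d=Q[0]-Q[1]; print(Q.mean(0),np.degrees(np.arctan2(d[1],d[0])),np.linalg.norm(d))
cw=arm.camera_info("wrist"); o=-np.array(cw["R"]).T@cw["t"]
print(o-arm.read_eef_pos(),cw["R"],cw["intrinsics"])
E
```

```text
[[ 0.61769056  0.13749514  0.034     ]
 [ 0.64598145 -0.15819101  0.034     ]
 [ 0.51919881 -0.16892621  0.034     ]
 [ 0.49077283  0.1238702   0.034     ]] [ 0.56841091 -0.01643797  0.034     ]
[0.29703648 0.12723633 0.29417303]
caddy y axis angle deg 95.5050595925404
[0.56102402 0.06020689]
[ 0.5757978  -0.09308282]
[340 193  33  33 823] [356.15674362 209.24422843] [[ 0.49539053 -0.25580693  0.024     ]]
[158 205  34  33 827] [174.18137848 220.99758162] [[0.47596762 0.30209807 0.024     ]]
[0.47388496 0.29960517 0.059     ] 43.587986913457485 0.07009895704711504
[ 0.49403651 -0.25730882  0.059     ] -5.138319236691814 0.07518105279070415
[0.06860234 0.01591389 0.14219973] [[ 2.27112501e-01 -9.73868396e-01 -5.08327044e-04]
 [-9.37207508e-01 -2.18704750e-01  2.71680546e-01]
 [-2.64692271e-01 -6.12256405e-02 -9.62387356e-01]] [[295.24749161   0.         282.42302787]
 [  0.         295.24749161 211.6159768 ]
 [  0.           0.           1.        ]]
```

```bash
python3 - <<'E'
from h import *
cad=np.radians(95.5)
L=[("rlid",(.4942,-.257),np.radians(-5.1)),("llid",(.475,.301),np.radians(43.6))]
J=[("ljar",(.561,.0602)),("rjar",(.5758,-.0931))]
print(np.degrees(Rn.from_quat(arm.read_tcp_rot()).as_matrix()[:,1]*0), Rn.from_quat(arm.read_tcp_rot()).as_matrix().round(3).tolist())
for n,p,a in L:
    for s in (90,-90):
        q=arm.inverse_kinematics([*p,.2],down(a+np.radians(s))); print(n,s,None if q is None else np.round(q,2))
for n,p in J:
    for s in (90,-90):
      for off in (40,0,-6):
        q=arm.inverse_kinematics([*p,.3],down(cad+np.radians(off+s))); print(n,s,off,None if q is None else np.round(q,2))
E
```

```text
[ 0. -0. -0.] [[0.974, 0.227, -0.0], [0.227, -0.974, 0.001], [0.0, -0.001, -1.0]]
rlid 90 [-0.63  0.28 -0.03  1.26  0.   -0.54]
rlid -90 [-0.63  0.28 -0.03  1.26  0.    2.6 ]
llid 90 [ 0.42  0.29 -0.01  1.27  0.   -0.35]
llid -90 [ 0.42  0.29 -0.01  1.27  0.    2.8 ]
ljar 90 40 [-0.04  0.27  0.22  1.51  0.   -2.41]
ljar 90 0 [-0.04  0.27  0.22  1.51  0.   -1.71]
ljar 90 -6 [-0.04  0.27  0.22  1.51  0.   -1.6 ]
ljar -90 40 [-0.04  0.27  0.22  1.51  0.    0.73]
ljar -90 0 [-0.04  0.27  0.22  1.51  0.    1.43]
ljar -90 -6 [-0.04  0.27  0.22  1.51  0.    1.54]
rjar 90 40 [-0.3   0.31  0.27  1.53  0.   -2.67]
rjar 90 0 [-0.3   0.31  0.27  1.53  0.   -1.97]
rjar 90 -6 [-0.3   0.31  0.27  1.53  0.   -1.87]
rjar -90 40 [-0.3   0.31  0.27  1.53  0.    0.47]
rjar -90 0 [-0.3   0.31  0.27  1.53  0.    1.17]
rjar -90 -6 [-0.3   0.31  0.27  1.53  0.    1.28]
```

```bash
python3 - <<'E'
from h import *
a=np.radians(-5.1)
arm.reach([.4942,-.257,.20],down(a+np.pi/2))
im,d,c=snap("wrist","w1"); print(c["R"],c["t"],arm.read_time_s(),arm.read_eef_pos())
np.savez("pics/w1c",**{k:np.array(v) for k,v in c.items()})
E
```

```text
[[ 9.03913836e-02  9.95906210e-01 -4.66776878e-04]
 [ 9.57796487e-01 -8.68039974e-02  2.74027290e-01]
 [ 2.72864962e-01 -2.52167832e-02 -9.61721803e-01]] [ 0.21141733 -0.52381964  0.20644396] 1.8583 [ 0.49387921 -0.2576857   0.20001068]
```

View pics/w1.png

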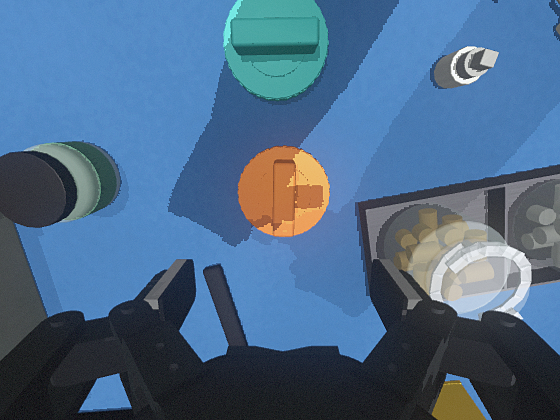

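```bash
cat >> h.py <<'E'
def cloud(d,c):
    K,R,t=map(np.array,(c["intrinsics"],c["R"],c["t"]))
    v,u=np.indices(d.shape); X=np.stack([(u-K[0,2])/K[0,0]*d,(v-K[1,2])/K[1,1]*d,d],-1)
    return (X-t)@R
def lidfit(im,d,c,guess,dbg=True):
    h=cv2.cvtColor(im,cv2.COLOR_RGB2HSV)
    m=(cv2.inRange(h,(4,120,40),(24,255,255))>0)&(d>0)
    X=cloud(d,c)
    m&=np.hypot(X[...,0]-guess[0],X[...,1]-guess[1])<.07
    P=X[m]; zt=np.percentile(P[:,2],98)
    top=P[P[:,2]>zt-.012]
    disc=P[(P[:,2]<zt-.028)]
    (bx,by),(w,hh),an=cv2.minAreaRect((top[:,:2]*1000).astype(np.float32))
    box=cv2.boxPoints(((bx,by),(w,hh),an)); e=[box[1]-box[0],box[2]-box[1]]
    e=max(e,key=np.linalg.norm); ang=np.degrees(np.arctan2(e[1],e[0]))
    # circle: silhouette hull of disc points
    (cx,cy),r=cv2.minEnclosingCircle((disc[:,:2]*1000).astype(np.float32))
    print("ztop %.4f discz %.4f bar ctr (%.1f,%.1f) size %.1f %.1f ang %.2f | circ (%.1f,%.1f) r %.1f n %d"%(zt,np.median(disc[:,2]),bx,by,w,hh,ang,cx,cy,r,len(P)))
    return np.array([bx,by])/1000,np.array([cx,cy])/1000,np.radians(ang)
E
python3 - <<'E'
from h import *
c=dict(np.load("pics/w1c.npz")); im=cv2.imread("pics/w1.png")[:,:,::-1].copy(); d=np.load("pics/w1.npy")
lidfit(im,d,c,(.494,-.257))
ct=arm.camera_info("top"); it=cv2.imread("pics/top0.png")[:,:,::-1].copy(); dt=np.load("pics/top0.npy")
lidfit(it,dt,ct,(.494,-.257)); lidfit(it,dt,ct,(.475,.301))
# jar rim from wrist
X=cloud(d,c); 
for (u,v) in [(470,265),(445,262),(520,262)]: print(X[v,u])
print(proj([[.494,-.257,.059],[.494,-.257,0]],c))
z=X[...,2]; m=(np.hypot(X[...,0]-.576,X[...,1]+.093)<.06)&(d>0); print(np.percentile(z[m],[50,90,95,99]))
E
```

```text
ztop 0.0595 discz 0.0239 bar ctr (496.7,-245.3) size 42.8 75.3 ang -5.63 | circ (496.0,-256.6) r 51.5 n 6476
ztop 0.0633 discz 0.0245 bar ctr (497.3,-257.0) size 22.4 73.8 ang -5.79 | circ (495.7,-258.1) r 52.5 n 851
ztop 0.0622 discz 0.0240 bar ctr (477.9,302.6) size 76.2 21.5 ang 42.55 | circ (475.0,302.5) r 52.8 n 852
[ 0.54776957 -0.10799979  0.12198269]
[ 0.54802768 -0.12347926  0.11293472]
[ 0.55254234 -0.06196074  0.11512901]
[[282.51966299 199.24516559]
 [282.52727785 187.53601078]]
[0.10549236 0.12195047 0.12226087 0.12278592]
```

```bash
cat >> h.py <<'E'
def barfit(im,d,c,guess):
    h=cv2.cvtColor(im,cv2.COLOR_RGB2HSV)
    m=(cv2.inRange(h,(4,120,40),(24,255,255))>0)&(d>0)
    X=cloud(d,c); m&=np.hypot(X[...,0]-guess[0],X[...,1]-guess[1])<.042
    zt=np.median(np.sort(X[m][:,2])[-300:]); m&=np.abs(X[...,2]-zt)<.006
    m=cv2.erode(m.astype(np.uint8),np.ones((3,3)))>0
    n,l,st,_=cv2.connectedComponentsWithStats(m.astype(np.uint8)); m=l==1+np.argmax(st[1:,4])
    T=X[m]; r=cv2.minAreaRect((T[:,:2]*1000).astype(np.float32)); b=cv2.boxPoints(r)
    e=max([b[1]-b[0],b[2]-b[1]],key=np.linalg.norm)
    print("bar z %.4f"%zt,np.round(r[0],1),np.round(r[1],1),"ang %.2f"%np.degrees(np.arctan2(e[1],e[0])))
    return np.array(r[0])/1000,np.arctan2(e[1],e[0])
E
python3 - <<'E'
from h import *
c=dict(np.load("pics/w1c.npz")); im=cv2.imread("pics/w1.png")[:,:,::-1].copy(); d=np.load("pics/w1.npy")
barfit(im,d,c,(.496,-.2566))
arm.reach([.53,-.035,.31],down(np.radians(25)))
im,d,c=snap("wrist","w2"); print(arm.read_time_s())
np.savez("pics/w2c",**{k:np.array(v) for k,v in c.items()})
E
```

```text
bar z 0.0594 [ 495.5 -255.8] [19.6 73.5] ang -5.63
3.2167
```

View pics/w2.png

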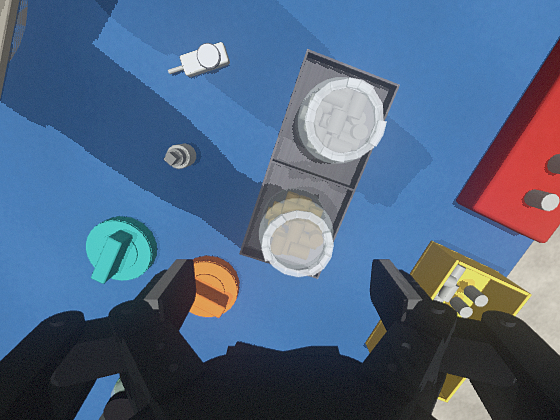

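```bash
python3 - <<'E'
from h import *
from scipy.optimize import least_squares
c=dict(np.load("pics/w2c.npz")); d=np.load("pics/w2.npy")
ct=arm.camera_info("top"); dt=np.load("pics/top0.npy")
for nm,dd,cc,lo in(("wrist",d,c,.1195),("top",dt,ct,.117)):
  C=[]
  for g in ((.561,.060),(.576,-.093)):
    X=cloud(dd,cc); m=(np.hypot(X[...,0]-g[0],X[...,1]-g[1])<.045)&(dd>0)&(X[...,2]>lo)&(X[...,2]<.128)
    P=X[m]
    f=least_squares(lambda p:np.hypot(P[:,0]-p[0],P[:,1]-p[1])-p[2],[*g,.032],loss="soft_l1",f_scale=.002)
    rr=np.hypot(*(P[:,:2]-f.x[:2]).T)
    print(nm,len(P),"mean r fit",f.x.round(4),"enclosing",np.array(cv2.minEnclosingCircle((P[:,:2]*1000).astype(np.float32))[0]).round(1),"r pct",np.percentile(rr,[2,50,98]).round(4),"z",np.percentile(P[:,2],[5,50,95]).round(4)); C.append(f.x[:2])
  v=C[0]-C[1]; print("dist",np.linalg.norm(v),"ang",np.degrees(np.arctan2(v[1],v[0])))
# caddy walls orientation from wrist depth: z .028-.038
X=cloud(d,c); m=(X[...,2]>.029)&(X[...,2]<.04)&(np.abs(X[...,0]-.568)<.12)&(np.abs(X[...,1]+.016)<.2)&(d>0)
im=cv2.imread("pics/w2.png"); g=im.max(2)<110; m&=g
n,l,st,_=cv2.connectedComponentsWithStats(m.astype(np.uint8)); print(st[np.argsort(st[1:,4])[-3:]+1])
P=X[m][:,:2]; r=cv2.minAreaRect((P*1000).astype(np.float32)); print(r)
E
```

```text
wrist 3825 mean r fit [0.5609 0.0631 0.0258] enclosing [561.3  62.4] r pct [0.0052 0.0258 0.0413] z [0.1199 0.1214 0.1228]
wrist 2759 mean r fit [ 0.5763 -0.0895  0.0261] enclosing [576.4 -90.4] r pct [0.0053 0.0262 0.0419] z [0.1198 0.1215 0.1227]
dist 0.15333831803016204 ang 95.78090680375384
top 545 mean r fit [0.5621 0.0613 0.0276] enclosing [562.   61.9] r pct [0.0055 0.0277 0.0429] z [0.1178 0.1219 0.1263]
top 542 mean r fit [ 0.5774 -0.091   0.0278] enclosing [577.5 -92.3] r pct [0.0057 0.0278 0.0425] z [0.1178 0.1218 0.1265]
dist 0.15310136780261063 ang 95.76014664813866
[[358 151  12  27  32]
 [265 190  54  18  74]
 [239 185  31  79 245]]
((568.131591796875, -15.159042358398438), (127.42279815673828, 298.06817626953125), 5.652637958526611)
```

```bash
python3 - <<'E'
from h import *
c=dict(np.load("pics/w2c.npz")); im=cv2.imread("pics/w2.png")
out=[]
cen=np.array([.5687,-.0146]); a=np.radians(95.65); u=np.array([np.cos(a),np.sin(a)])
big=cv2.resize(im,None,fx=5,fy=5,interpolation=cv2.INTER_CUBIC)
t=np.linspace(0,2*np.pi,100)
for s in(1,-1):
    p=cen+s*.077*u; print(p)
    for r,z,col in((.034,.122,(0,0,255)),(.051,.03,(0,255,0))):
        pts=(proj(np.c_[p[0]+r*np.cos(t),p[1]+r*np.sin(t),0*t+z],c)+.5)*5-.5
        cv2.polylines(big,[pts.astype(int)],True,col,1)
    q=proj([*p,.122],c)[0]*5; x,y=q.astype(int); out.append(big[max(y-280,0):max(y-280,0)+560,x-200-50:x+150][:, :400])
cv2.imwrite("pics/w2crop.png",np.hstack(out))
E
```

```text
[0.56111925 0.06202592]
[ 0.57628075 -0.09122592]
```

View pics/w2crop.png

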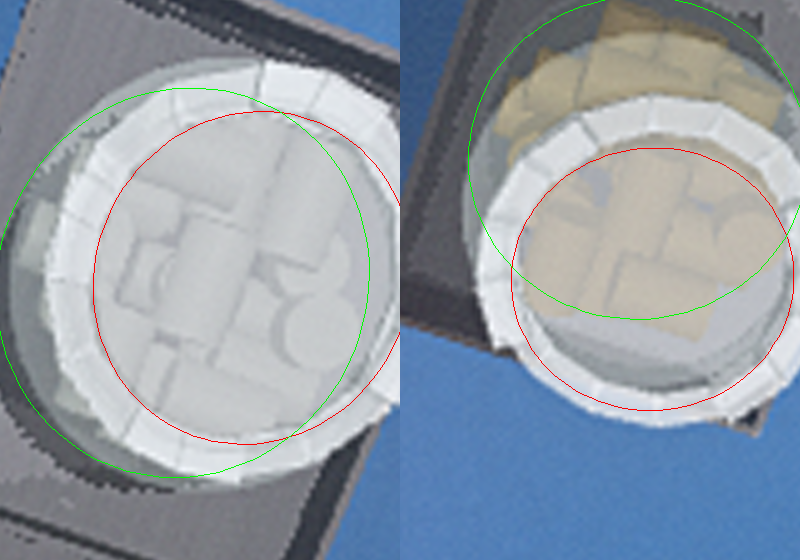

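```bash
python3 - <<'E'
from h import *
from scipy.optimize import least_squares
c=dict(np.load("pics/w2c.npz")); d=np.load("pics/w2.npy"); im=cv2.imread("pics/w2.png")
hsv=cv2.cvtColor(im,cv2.COLOR_BGR2HSV)
X=cloud(d,c)
for g in ((.5611,.062),(.5763,-.0912)):
    m=(hsv[...,2]>205)&(hsv[...,1]<30)&(np.hypot(X[...,0]-g[0],X[...,1]-g[1])<.06)
    print("white n",m.sum(),"z pct",np.percentile(X[m][:,2],[5,25,50,75,95]).round(4))
    # radius vs z
    rr=np.hypot(X[...,0]-g[0],X[...,1]-g[1])
    for lo in np.arange(.02,.05,.004):
        k=(rr>=lo)&(rr<lo+.004)&(X[...,2]>.06); k2=k&m
        print("  r %.3f n %d zmed %.4f  white n %d zmed %.4f"%(lo,k.sum(),np.median(X[k][:,2]) if k.any() else 0,k2.sum(),np.median(X[k2][:,2]) if k2.any() else 0))
    # outer contour of white mask, filled
    cs,_=cv2.findContours(m.astype(np.uint8),cv2.RETR_EXTERNAL,cv2.CHAIN_APPROX_NONE)
    cn=cv2.convexHull(np.vstack([k for k in cs if len(k)>15]))[:,0].astype(float)
    for z in (.110,.114,.118,.122):
        P=topl(cn,z,c)[:,:2]
        f=least_squares(lambda p:np.hypot(P[:,0]-p[0],P[:,1]-p[1])-p[2],[*g,.04],loss="soft_l1",f_scale=.001)
        print("  outer z",z,f.x.round(4),"rms",np.sqrt(np.mean(f.fun**2)).round(5))
E
```

```text
white n 2031 z pct [0.1091 0.1123 0.119  0.1202 0.122 ]
  r 0.020 n 510 zmed 0.1216  white n 23 zmed 0.1214
  r 0.024 n 591 zmed 0.1216  white n 22 zmed 0.1214
  r 0.028 n 679 zmed 0.1216  white n 62 zmed 0.1217
  r 0.032 n 713 zmed 0.1207  white n 386 zmed 0.1202
  r 0.036 n 773 zmed 0.1182  white n 749 zmed 0.1184
  r 0.040 n 901 zmed 0.1122  white n 693 zmed 0.1131
  r 0.044 n 402 zmed 0.0814  white n 9 zmed 0.1104
  r 0.048 n 332 zmed 0.0784  white n 0 zmed 0.0000
  outer z 0.11 [0.5618 0.0635 0.0441] rms 0.00069
  outer z 0.114 [0.5611 0.0631 0.0436] rms 0.00068
  outer z 0.118 [0.5604 0.0626 0.043 ] rms 0.00068
  outer z 0.122 [0.5597 0.0622 0.0425] rms 0.00067
white n 1232 z pct [0.1088 0.1137 0.1192 0.1201 0.1216]
  r 0.020 n 350 zmed 0.1217  white n 0 zmed 0.0000
  r 0.024 n 407 zmed 0.1217  white n 0 zmed 0.0000
  r 0.028 n 487 zmed 0.1216  white n 83 zmed 0.1218
  r 0.032 n 472 zmed 0.1210  white n 166 zmed 0.1201
  r 0.036 n 643 zmed 0.1178  white n 524 zmed 0.1189
  r 0.040 n 835 zmed 0.1118  white n 457 zmed 0.1182
  r 0.044 n 397 zmed 0.0824  white n 2 zmed 0.1187
  r 0.048 n 482 zmed 0.0780  white n 0 zmed 0.0000
  outer z 0.11 [ 0.5783 -0.0918  0.044 ] rms 0.00104
  outer z 0.114 [ 0.5775 -0.0904  0.0435] rms 0.00103
  outer z 0.118 [ 0.5766 -0.089   0.043 ] rms 0.00101
  outer z 0.122 [ 0.5757 -0.0876  0.0425] rms 0.001
```

```bash
python3 - <<'E'
from h import *
q=down(np.radians(-5.65+90)); x,y=.4959,-.2566
arm.reach([x,y,.11],q)
arm.move_straight([x,y,.028],rate=.1,until_force=12) and print("contact",arm.read_eef_pos())
arm.close(80); print(arm.read_opening(),arm.read_eef_pos(),arm.read_force())
arm.move_straight([x,y,.16],rate=.2)
im,d,c=snap("wrist","w3"); e=arm.read_eef_pos(); print(e,arm.read_opening(),arm.read_force(),arm.read_time_s())
np.savez("pics/w3c",**{k:np.array(v) for k,v in c.items()})
lidfit(im,d,c,e); barfit(im,d,c,e)
E
```

```text
0.020745127312191195 [ 0.49612109 -0.25678435  0.02839347] [-1.25340513  0.29460129  4.55361844]
[ 0.49525176 -0.25615174  0.15842694] 0.020876528791159414 [-0.23354507  0.42422694 -0.85477522] 6.9417
ztop 0.1899 discz 0.1541 bar ctr (491.7,-255.2) size 52.7 67.2 ang -37.97 | circ (494.7,-255.9) r 51.5 n 21366
bar z 0.1915 [ 491.2 -254.8] [21.6 67.1] ang -5.60
```

View pics/w3.png

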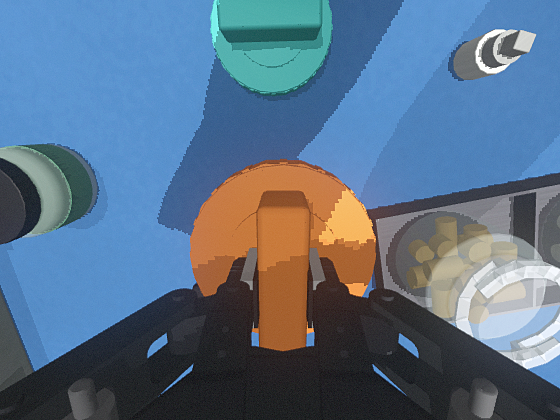

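```bash
cat >> h.py <<'E'
CEN=np.array([.5690,-.0143]); CA=np.radians(95.7); U=np.array([np.cos(CA),np.sin(CA)])
JAR={"L":CEN+.077*U,"R":CEN-.077*U}
def st(s=""):
    print(s,"t %.2f"%arm.read_time_s(),"eef",np.round(arm.read_eef_pos(),4),"F",np.round(arm.read_force(),1),"M",np.round(arm.read_moment(),2),"op %.4f"%arm.read_opening())
def attempt(j,zlow=.1315,f=10):
    p=JAR[j]; q=down(CA+np.radians(40-90))
    arm.reach([*p,.19],q); st("above")
    arm.move_straight([*p,.152],rate=.1); st("near")
    r=arm.move_straight([*p,zlow],rate=.03,until_force=f); st("contact %s"%r)
E
python3 - <<'E'
from h import *
attempt("R")
arm.dwell(.2); st("dw")
E
```

```text
above t 7.89 eef [ 0.5763 -0.0912  0.1891] F [ 0.3 -0.1 -0.9] M [ 0.03 -0.01 -0.02] op 0.0206
near t 8.43 eef [ 0.5766 -0.0915  0.1521] F [-0.4 -0.7 -1.2] M [0.01 0.02 0.03] op 0.0208
contact True t 9.05 eef [ 0.5764 -0.0908  0.1328] F [-0.2  0.5  6.5] M [-0.05  0.16 -0.03] op 0.0210
dw t 9.25 eef [ 0.5764 -0.0907  0.1328] F [-1.3  0.7  5.7] M [ 0.01  0.2  -0.01] op 0.0210
```

```bash
cat >> h.py <<'E'
def bar_ang():
    y=Rn.from_quat(arm.read_tcp_rot()).as_matrix()[:,1]
    return ((np.degrees(np.arctan2(y[1],y[0])-CA)+180)%180)-90
def screw(j,z0,steps=4,tot=40,dz=.004,start=40):
    p=JAR[j]
    for k in range(1,steps+1):
        a=start-tot*k/steps; z=z0-dz*k/steps
        h=arm.move_straight([*p,z],down(CA+np.radians(a-90)),rate=.003,until_force=35)
        st("k%d hit %s relbar %.1f"%(k,h,bar_ang()))
        if h: break
E
python3 - <<'E'
from h import *
print(bar_ang()); screw("R",.1326)
im,d,c=snap("wrist","w4"); snap("top","t4")
E
```

```text
40.007706420454554
k1 hit False relbar 30.1 t 9.68 eef [ 0.5768 -0.091   0.1318] F [ 0.3 -0.6  4.1] M [-0.22 -0.01 -0.02] op 0.0210
k2 hit False relbar 20.1 t 10.16 eef [ 0.5769 -0.091   0.1309] F [1.1 0.1 4.9] M [-0.32 -0.3   0.03] op 0.0207
k3 hit False relbar 10.1 t 10.64 eef [ 0.5768 -0.091   0.1298] F [ 0.9 -0.2  5.2] M [-0.34 -0.16  0.04] op 0.0212
k4 hit False relbar 0.1 t 11.12 eef [ 0.5769 -0.0911  0.1294] F [-0.7 -1.3 10. ] M [-0.14  0.15 -0.1 ] op 0.0209
```

View pics/w4.png

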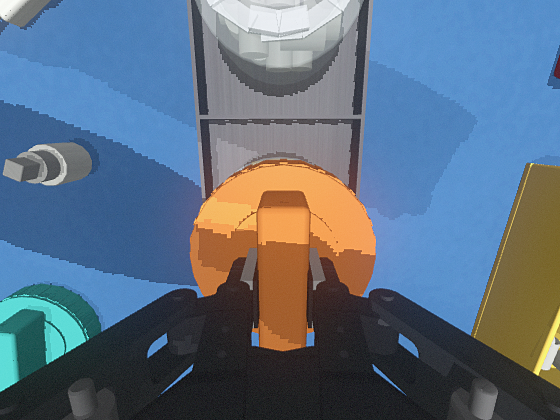

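```bash
python3 - <<'E'
from h import *
p=JAR["R"]
h=arm.move_straight([*p,.134],rate=.01,until_force=15); st("pull %s"%h)
arm.move_straight([*p,.1292],rate=.01); st("back")
arm.open(); st("open")
arm.move_straight([*p,.25],rate=.25)
q=np.radians(42.6+90)
arm.reach([.475,.302,.20],down(q)); 
im,d,c=snap("wrist","w5"); e=arm.read_eef_pos(); st()
np.savez("pics/w5c",**{k:np.array(v) for k,v in c.items()})
lidfit(im,d,c,e); barfit(im,d,c,e)
E
```

```text
pull True t 11.60 eef [ 0.5757 -0.0906  0.1301] F [-0.2  0.1 -1.1] M [ 0.01 -0.01  0.02] op 0.0211
back t 11.90 eef [ 0.576  -0.0906  0.1294] F [-3.9  0.3  7.7] M [0.19 0.7  0.03] op 0.0208
open t 12.54 eef [ 0.5766 -0.0909  0.1292] F [-0.5  0.2 -0.4] M [0.03 0.08 0.06] op 0.0855
 t 14.74 eef [0.4755 0.3013 0.1998] F [ 0.1 -0.5 -0.5] M [-0.   -0.03 -0.01] op 0.0855
ztop 0.0595 discz 0.0238 bar ctr (488.2,289.4) size 74.9 59.6 ang 41.76 | circ (476.3,303.8) r 51.5 n 6481
bar z 0.0594 [475.4 303.6] [72.7 19.4] ang 42.11
```

View pics/w5.png

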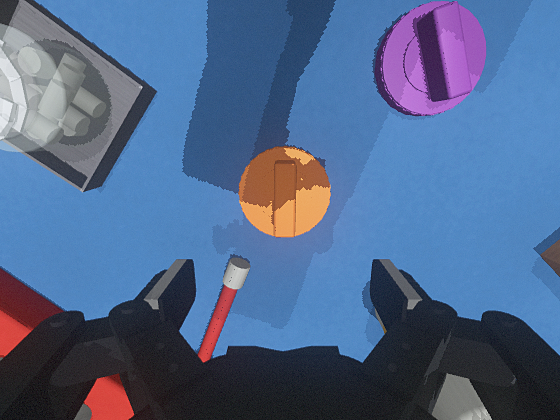

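```bash
python3 - <<'E'
from h import *
q=down(np.radians(42.1+90)); x,y=.4761,.3037
c=dict(np.load("pics/w5c.npz")); print(topl([[236,262]],.02,c))
arm.reach([x,y,.11],q)
arm.move_straight([x,y,.028],rate=.1,until_force=12) and print("contact",arm.read_eef_pos())
arm.close(80); st("grip")
arm.move_straight([x,y,.20],rate=.2); arm.dwell(.15)
im,d,c=snap("wrist","w6"); e=arm.read_eef_pos(); st()
lidfit(im,d,c,e); barfit(im,d,c,e)
E
```

```text
[[0.57649483 0.31805544 0.02      ]]
grip t 16.77 eef [0.4764 0.3038 0.0284] F [-0.  -0.5  4.7] M [-0.02  0.07 -0.04] op 0.0211
 t 17.98 eef [0.4757 0.3035 0.1989] F [ 0.2 -0.3 -1.6] M [ 0.02 -0.    0.01] op 0.0210
ztop 0.2299 discz 0.1941 bar ctr (468.4,302.2) size 68.1 60.4 ang 70.94 | circ (475.8,303.1) r 51.3 n 21104
bar z 0.2305 [472.8 300. ] [67.3 21. ] ang 41.94
```

View pics/w6.png

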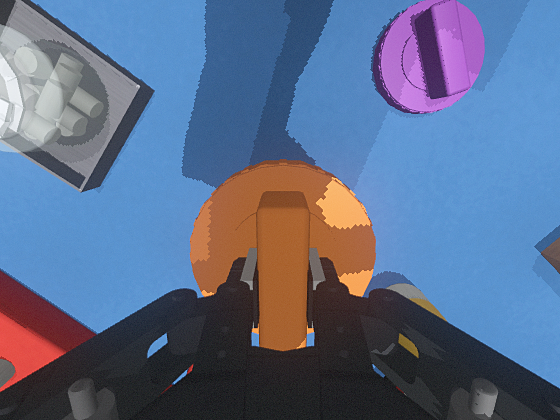

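```bash
python3 - <<'E'
from h import *
attempt("L"); arm.dwell(.2); st("dw"); z=arm.read_eef_pos()[2]
if .131<z<.1345: screw("L",.1326); arm.dwell(.2); st("end")
im,d,c=snap("wrist","w7")
E
```

```text
above t 18.98 eef [0.5612 0.0628 0.1899] F [ 0.   1.3 -0.7] M [-0.01 -0.02  0.03] op 0.0210
near t 19.51 eef [0.5613 0.063  0.1523] F [ 0.2  1.  -0.6] M [ 0.04  0.03 -0.05] op 0.0209
contact True t 20.13 eef [0.5611 0.0623 0.1328] F [-0.9  0.6  5.9] M [-0.11  0.18  0.  ] op 0.0207
dw t 20.33 eef [0.5611 0.0623 0.1327] F [-1.6  0.7  6.1] M [-0.12  0.16 -0.01] op 0.0208
k1 hit False relbar 30.1 t 20.75 eef [0.5615 0.0622 0.1318] F [-0.2 -0.   3.6] M [-0.19 -0.04 -0.13] op 0.0210
k2 hit False relbar 20.1 t 21.23 eef [0.5616 0.0622 0.1308] F [ 1.1 -0.6  4.4] M [-0.42 -0.17 -0.1 ] op 0.0211
k3 hit False relbar 10.1 t 21.72 eef [0.5614 0.0621 0.1298] F [ 0.3 -0.8  5.9] M [-0.56 -0.06 -0.1 ] op 0.0206
k4 hit False relbar 0.1 t 22.20 eef [0.5615 0.0623 0.1293] F [-1.7 -1.8 10. ] M [-0.29  0.28 -0.12] op 0.0209
end t 22.40 eef [0.5614 0.0623 0.1293] F [-2.2 -0.6 10.1] M [-0.28  0.37 -0.16] op 0.0209
```

View pics/w7.png

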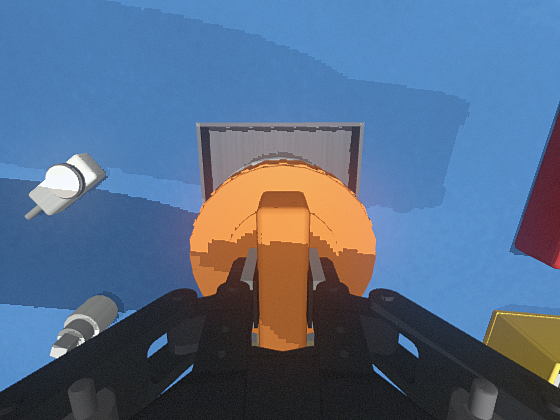

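```bash
python3 - <<'E'
from h import *
p=JAR["L"]
h=arm.move_straight([*p,.137],rate=.01,until_force=25); st("pull %s"%h)
arm.move_straight([*p,.1292],rate=.01); st("back")
arm.open(); st("open")
arm.move_straight([*p,.22],rate=.25)
arm.reach([.53,-.035,.31],down(np.radians(25))); arm.dwell(.2)
im,d,c=snap("wrist","w8"); st(); snap("top","t8"); snap("side","s8")
for j in "LR":
    g=JAR[j]; print(j); lidfit(im,d,c,g); r=barfit(im,d,c,g); print("rel",(np.degrees(r[1]-CA)+90)%180-90, (r[0]-g)*1000)
E
```

```text
pull True t 22.92 eef [0.5603 0.0626 0.13  ] F [ 0.7 -1.  -1.5] M [ 0.03  0.01 -0.02] op 0.0206
back t 23.22 eef [0.5608 0.0625 0.1294] F [-4.7  0.6  5.2] M [0.09 0.62 0.01] op 0.0208
open t 23.86 eef [0.5614 0.0623 0.1292] F [0.  0.7 0.2] M [-0.   -0.01  0.  ] op 0.0854
 t 25.23 eef [ 0.53   -0.0341  0.3088] F [-0.3  0.7  0.5] M [ 0.01 -0.04  0.02] op 0.0854
L
ztop 0.1606 discz 0.1248 bar ctr (565.2,49.7) size 29.3 106.1 ang -78.41 | circ (567.3,56.5) r 60.3 n 7542
bar z 0.1606 [561.6  63.9] [19.8 73.3] ang -84.30
rel -0.0031466234456445363 [0.28067737 1.5778044 ]
R
ztop 0.1605 discz 0.1248 bar ctr (577.3,-88.3) size 22.2 75.3 ang -84.84 | circ (577.1,-88.5) r 51.3 n 5608
bar z 0.1604 [576.7 -87.7] [19.5 72.8] ang -84.96
rel -0.6595141423055111 [0.0987782  3.17065981]
```

View pics/w8.png

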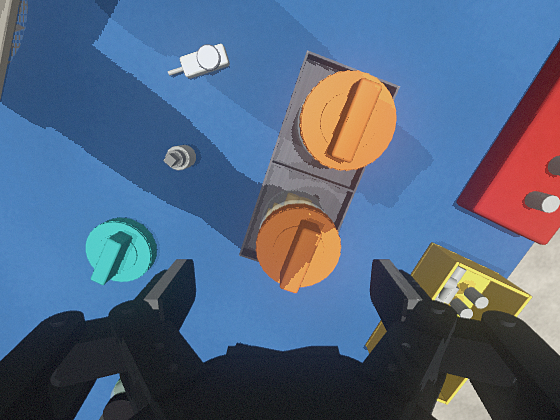

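View pics/t8.png

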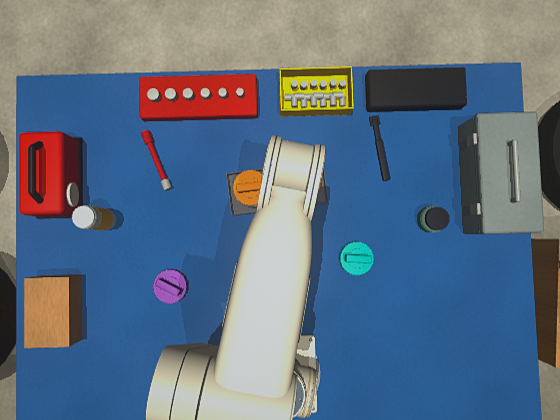

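```bash
python3 - <<'E'
from station import arm
arm.sign_off(); print(arm.read_time_s())
E
```

```text
the job is handed in; nothing more can be done
the job is handed in; nothing more can be done
```

Both jars are closed and the job is handed in, at about 25 s on the robot's clock.

- **Which lid went where:** The orange lid on the robot's right fitted the right jar, and the one on its left fitted the left jar. Both dropped to thread height on the first try, with the lid point about 12 mm above the rim. Each then sank evenly over the 40° clockwise turn.
- **Final picture:** Both bar tops read 160.5 mm high (160 mm expected when home). The bars are in line with the jars, 0.0° off on the left and 0.7° on the right. The purple and turquoise look-alikes were not touched, and the bystanders I could see stood where they began.
- **Checks that were inconclusive or disagreed:**
  - The gentle pull test on each lid settled nothing. The force limit tripped after 0.7 mm of upward travel, and I did not pull harder.
  - The final wrist picture put the bar centres 1.6 mm (left) and 3.2 mm (right) from my jar estimates, along the line of the jars. The same camera showed a similar shift on the bare rims, so I put it down to calibration.
  - The left lid's disc fit was poor, with a radius of 60 mm, so I relied on its bar fit.

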